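Put the probe thermometer into the teapot

ROBOT

A 6-joint arm with a two-finger parallel gripper is mounted at the origin on the work surface. World frame = base frame: x ahead of the robot, y to its left, z up, the work surface at z = 0. Lengths are in m, angles in rad, forces in N, time in s.
With the tool pointing down it reaches from about 0.275 to 0.85 m from the base axis. Payload 5.2 kg.
Tool frame: the origin (TCP) lies at the very end of the fingers, on their centre line; the grasp point (between the pads) lies 19 mm behind it (arm.grip_point_offset is the distance from the TCP to the grasp point, in m); z points along the fingers, y is the line along which they close (so a half turn about z gives the same grasp; the last joint's range is limited). The gripper opens to 85 mm and grips with 20 to 120 N. Pads are 22 mm wide; open, the fingers measure 114 mm over their backs; the gripper's body (76 mm by 85 mm) begins 54 mm behind the grasp point. The pads swing forward as they close: fully open they stand 13 mm farther back than shut.
Start: joints at [-0.203, 0.259, 1.535, -0, 1.348, -0.203], TCP at [0.55, 0, 0.231] pointing down, gripper open.
Joint ranges: [-3.14, 3.14], [-0.91, 2.08], [0.19, 2.58], [-1.22, 4.36], [0.22, 2.71], [-3.12, 3.12]. Speed limits (rad/s): [2.57, 2.57, 3.14, 3.14, 3.14, 3.14].

INTERFACE

Orientations are given as a 3x3 rotation matrix whose columns are the frame's x, y, z axes.
In Python, from rig import arm, cams, sensors gives the robot as it stands (arm), with the cameras (cams) and the readings (sensors).
- The arm moves only by the tool step_hand, called after "Emit:" by a JSON object that holds its "op" and its "data". Schema: {"type":"object","properties":{"ticks":{"type":"object","properties":{"moves":{"type":"array","items":{"type":"array","items":{"type":"number"},"minItems":5,"maxItems":5},"minItems":1,"maxItems":12}},"additionalProperties":false,"required":["moves"]},"grip_force":{"type":"number"},"only":{"type":"string"},"quiet":{"type":"boolean"},"lines":{"type":"string"}},"required":["ticks"],"additionalProperties":false}. ticks is an object whose key "moves" holds a list of rows, 1 to 12 of them, each of 5 numbers: dx, dy, dz in shares of 1 m (1.0 is 1 m), then a turn about the tool's z in shares of 120 degrees (1.0 is 120 degrees), then the finger opening in m; each row is the pose to reach, as a shift and turn from the pose commanded when the call began, along the tool's axes at that moment; what a row does not reach only later rows make up. A row lasts 1/12 s, in which the tool goes at most 0.0417 m and 0.125 rad, less where a joint would pass 70% of its speed; a pose out of reach is approached as far as the arm can. The fingers move at their own pace and stop on an object; grip_force is the grip in N (left out, the last holds). Time passes only in rows, so rows that do not move let the fingers close. The tool returns the time, the measured TCP pose, the force, the opening and the grip force at its end. only (a regular expression) keeps the lines of the reply that match it, lines (a string "A,B") keeps lines A to B, and quiet returns only ok. Input that does not fit is refused with a message, and nothing moves.
- sensors.get_state(): the state, without advancing time (a new reading comes with each control period).
- cams.snapshot(name): name is "scene" or "side" or "wrist"; returns a dict with "img" (400x640x3 uint8, red, green, blue), "K" (3x3 intrinsics, pixels), "xyz" and "rotation" of the camera in the world. Camera axes: x right, y down, z forward; pixel columns grow to the right and rows downward; lengths in m; the calibration is good to about 2 mm. A picture is of the moment at which its call begins. There is no depth.
- arm.close_job(): hands the job in; it is judged then, once.
The state is a dict: "t": time; "qpos": joint angles; "qd": joint speeds; "effort": joint torques, N m; "ee_pos": TCP position; "eef_rot": TCP orientation; "ft_force": force on the tool from outside, world axes, zero at the start; "torque": the same for the moment, N m; "gripper_width": finger opening in m; "grip_force": force on a finger pad.
Only numpy, scipy, OpenCV 4.12 (cv2) and the standard library are available. Lean on these libraries where they do the work, as an engineer would, in place of code of your own. Each camera call takes 0.05 s, during which the arm holds its last target. There are 200 camera calls.

TASK

Check the tea: lift the red probe thermometer straight out of its wooden stand and lower its steel probe through the hole in the lid of the blue teapot until the white collar rests flat on the lid, then let go. Lower it by hand rather than dropping it. Leave the yellow coffee pot alone, and do not push the teapot about or tip it.

Things in the scene. Friction and masses are not known exactly. Their poses are not given: they have to be found in the camera images.
- thermometer: Red kitchen probe thermometer, about 60 g. Origin: centre of the underside of its white round collar (54 mm wide, z 0 to 5 mm); z up. Below the origin a steel probe, 8 mm thick, 90 mm long, points down. On the collar stands the red housing to grip: 40 mm along x, 26 mm along y, z 5 to 55 mm, black display on top. Starts upright in the stand, collar on the stand's top.
- stand: Dark wooden stand, fixed to the table, round: 60 mm in diameter (80 mm at the foot) and 105 mm high, with an upright bore 20 mm in diameter and 97 mm deep from the top. Origin: centre of its underside.
- teapot: Light blue teapot, the target, loose, about 0.9 kg. Origin: centre of its underside, z up. Belly 120 mm wide; flat fixed lid, 90 mm wide, top at z 115 mm. In the lid's middle, on the z axis, an upright round hole, 26 mm wide, black rim; below it the pot is empty down to z 6 mm. Spout to +x (out to 101 mm, 105 mm high), handle to -x (out to 100 mm, 96 mm high).
- coffeepot: Mustard-yellow coffee pot, not to be used: same shape and size as the teapot, also with a hole in the lid. Origin: centre of its underside. It may stand in any of the places.

How it is judged:
On the way, in this order (a step that is already met when the one before it is completed fails the run):
1. the thermometer is lifted clear of its stand: its collar more than 200 mm above the table (height (world z) of thermometer above 0.2 m), for 0.1 s.
2. the probe is in the teapot's hole (on its axis within 12 mm, at least half its length down) while the fingers still hold the thermometer (horizontal distance between thermometer and teapot below 0.012 m and z of thermometer in the frame of teapot below 0.16 m and contact force between the fingers and thermometer above 1 N), for 0.1 s.
At the end, for the whole second after the job is handed in: The thermometer stands released and at rest in the teapot's lid hole: within 14 mm of the pot's axis, its collar resting on the lid (collar underside within 6 mm of the lid's top), upright within 10 degrees; the teapot is upright and less than 50 mm from where it began (horizontal distance between thermometer and teapot below 0.014 m and z of thermometer in the frame of teapot between 0.109 and 0.121 m and angle between thermometer's own z axis and vertical below 0.175 rad and angle between teapot's own z axis and vertical below 0.1 rad and distance of teapot from where it was at the start of the episode below 0.05 m and contact force between the fingers and thermometer below 0.1 N and linear speed of thermometer below 0.02 m/s); the robot touches nothing.
It fails at once if the coffee pot is moved by more than 30 mm (distance of coffeepot from where it was at the start of the episode above 0.03 m).
It fails at once if the teapot is pushed by more than 50 mm (distance of teapot from where it was at the start of the episode above 0.05 m).
It fails at once if the teapot is tipped by more than 20 degrees (angle between teapot's own z axis and vertical above 0.35 rad).
It also fails if it takes over 43 s, if anything falls off the work surface, if the arm or the gripper's body presses on something with over 40 N, if the wrist force passes 120 N, or if a joint passes its speed limit or range.

## Working session

There is one attempt and no reset: what is moved stays moved. The work goes in short steps, Python scripts to look and compute and a tool call to move; the robot and the scene stay as the last step left them, time stands still between calls to the robot, and variables do not carry over. Pictures are saved under pics/ and viewed, at most 10 in all, crops included, and the job is handed in when it is done.

```bash
ls; mkdir -p pics
```

Run:
```python
from rig import arm, cams, sensors
import cv2,numpy as np
for n in ["scene","side"]:
    s=cams.snapshot(n); cv2.imwrite(f"pics/{n}0.png",s["img"][:,:,::-1]); np.savez(f"{n}0.npz",**s)
    print(n,s["K"].tolist(),s["xyz"],np.round(s["rotation"],4).tolist())
st=sensors.get_state();print(st["t"],st["ee_pos"],np.round(st["eef_rot"],3).tolist())
```

```text
pics
rig.py
scene [[494.7420522533914, 0.0, 322.98171515400617], [0.0, 494.7420522533914, 192.67796409977495], [0.0, 0.0, 1.0]] [ 1.10957883 -0.42018595  0.71453065] [[0.5847, 0.5323, -0.6122], [0.8112, -0.3893, 0.4364], [-0.006, -0.7518, -0.6594]]
side [[393.18452090601215, 0.0, 318.5464979050304], [0.0, 393.18452090601215, 197.60183608128887], [0.0, 0.0, 1.0]] [ 0.15677186 -0.49393378  0.75336067] [[0.7882, -0.4481, 0.422], [-0.6154, -0.5606, 0.5541], [-0.0118, -0.6964, -0.7176]]
0.1 [5.49505503e-01 1.07311900e-04 2.30525125e-01] [[0.0, 1.0, -0.002], [1.0, -0.0, 0.0], [0.0, -0.002, -1.0]]
```

View pics/scene0.png

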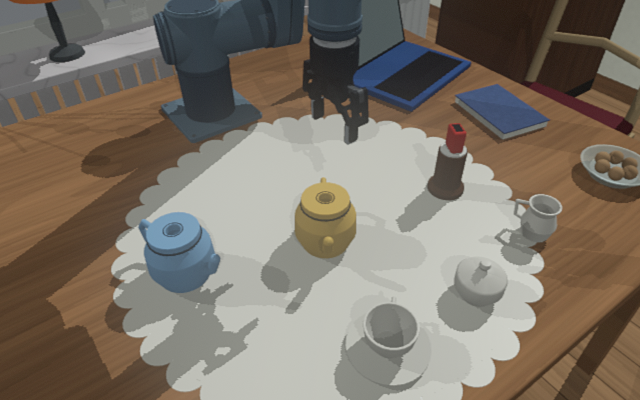

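View pics/side0.png

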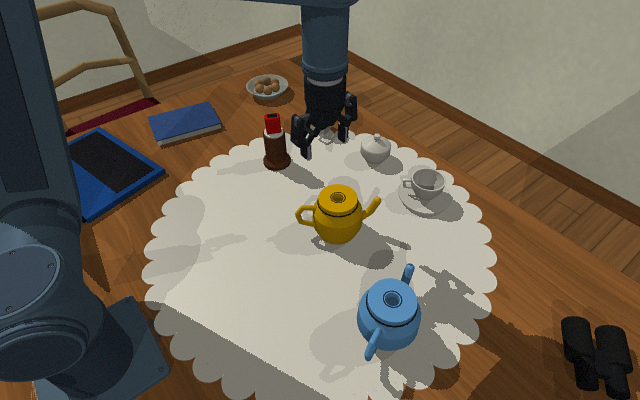

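Scene view: the thermometer is at about (456,140) in its stand, the blue teapot's hole at (173,230), and the yellow pot at (326,198). In the side view the blue hole is at (393,299) and the red housing at (272,123). I'll enlarge these spots to measure them precisely.

Run:
```python
import cv2,numpy as np
a=cv2.imread("pics/scene0.png");b=cv2.imread("pics/side0.png")
f=lambda im,u,v:cv2.resize(im[v-25:v+25,u-33:u+33],None,fx=6,fy=6,interpolation=cv2.INTER_NEAREST)
cv2.imwrite("pics/crops.png",np.vstack([np.hstack([f(a,455,145),f(a,175,232)]),np.hstack([f(b,273,130),f(b,392,300)])]))
```

```text
(no output)
```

View pics/crops.png

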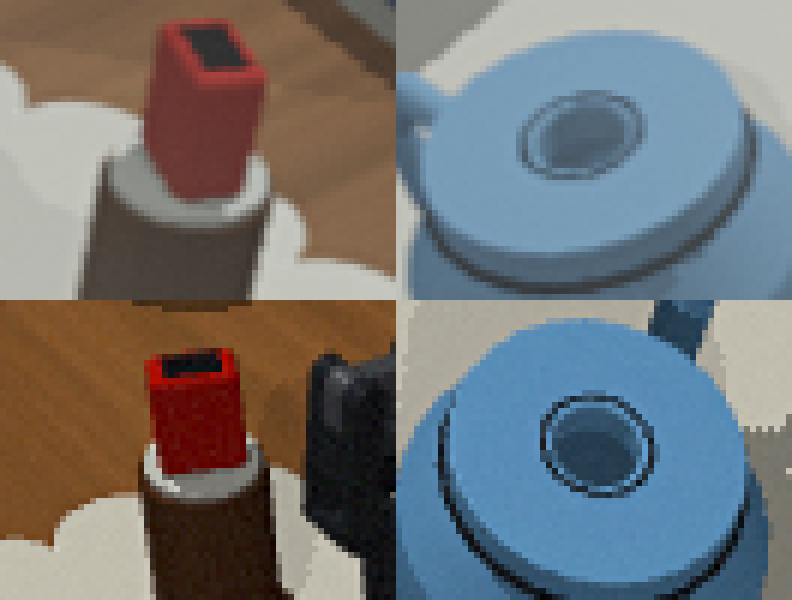

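Create h.py:
```python
import numpy as np
def ray(f,u,v,z):
    s=np.load(f) if isinstance(f,str) else f
    d=s["rotation"]@np.linalg.solve(s["K"],[u+0.0,v+0.0,1]); c=s["xyz"]
    return (c+d*(z-c[2])/d[2])[:2]
```

Run:
```python
from h import *
import cv2
np.set_printoptions(precision=4,suppress=True)
print("hole",ray("scene0.npz",142+184/6,207+135/6,.115),ray("side0.npz",359+202/6,275+146/6,.115))
S=[(165,22),(238,25),(267,76),(192,76)];D=[(146,62),(232,48),(241,80),(153,89)]
for f,P,u0,v0 in(("scene0.npz",S,422,120),("side0.npz",D,240,105)):
    Q=np.array([ray(f,u0+a/6,v0+b/6,.16) for a,b in P]);print(f,Q.mean(0));print(Q,np.diff(Q,axis=0))
# least squares/sanity: lid & red blobs
for f in("scene0.npz","side0.npz"):
    im=np.load(f)["img"].astype(int);r,g,b=im[...,0],im[...,1],im[...,2]
    m=((r>90)&(g<r*.5)&(b<r*.55)).astype(np.uint8); m[:100]=0;m[180:]=0;
    if f[:2]=="sc":m[:,:400]=0;m[:,500:]=0
    else:m[:,:240]=0;m[:,300:]=0
    print(cv2.boundingRect(m))
```

```text
hole [ 0.4792 -0.285 ] [ 0.4792 -0.286 ]
scene0.npz [0.5955 0.2773]
[[0.5742 0.276 ]
 [0.5899 0.2943]
 [0.6162 0.2793]
 [0.6017 0.2595]] [[ 0.0157  0.0183]
 [ 0.0263 -0.0151]
 [-0.0145 -0.0198]]
side0.npz [0.5933 0.275 ]
[[0.5803 0.293 ]
 [0.616  0.2782]
 [0.6052 0.2552]
 [0.5716 0.2737]] [[ 0.0356 -0.0149]
 [-0.0107 -0.023 ]
 [-0.0336  0.0185]]
(447, 123, 19, 27)
(264, 113, 17, 21)
```

Hole at (0.479, -0.286). Housing centre is about (0.595, 0.276), with its long axis near -28°. I'll hover above it with the jaws closing across the 26 mm side.

Careful with the scale: turns go in shares of 120 degrees. That gives: -1.08 rad is -0.5157.

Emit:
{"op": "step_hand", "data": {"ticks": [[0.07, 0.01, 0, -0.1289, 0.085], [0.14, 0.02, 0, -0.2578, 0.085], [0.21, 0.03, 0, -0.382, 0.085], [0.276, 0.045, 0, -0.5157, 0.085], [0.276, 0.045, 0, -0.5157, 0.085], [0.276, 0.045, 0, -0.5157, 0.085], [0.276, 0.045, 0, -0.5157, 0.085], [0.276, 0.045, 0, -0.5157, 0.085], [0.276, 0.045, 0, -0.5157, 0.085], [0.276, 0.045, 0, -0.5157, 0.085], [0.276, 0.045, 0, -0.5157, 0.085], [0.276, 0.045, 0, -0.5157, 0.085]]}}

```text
refused: ticks: the value is not of type 'object' (schema: type "object"). Nothing was moved.
```

Refused on format, not on reach. It needs an object with the rows under "moves".

Emit:
{"op": "step_hand", "data": {"ticks": {"moves":[[0.07, 0.01, 0, -0.1289, 0.085], [0.14, 0.02, 0, -0.2578, 0.085], [0.21, 0.03, 0, -0.382, 0.085], [0.276, 0.045, 0, -0.5157, 0.085], [0.276, 0.045, 0, -0.5157, 0.085], [0.276, 0.045, 0, -0.5157, 0.085], [0.276, 0.045, 0, -0.5157, 0.085], [0.276, 0.045, 0, -0.5157, 0.085], [0.276, 0.045, 0, -0.5157, 0.085], [0.276, 0.045, 0, -0.5157, 0.085], [0.276, 0.045, 0, -0.5157, 0.085], [0.276, 0.045, 0, -0.5157, 0.085]]}}}

```text
t: 1.1
ee_pos: [0.5949, 0.2756, 0.231]
eef_rot: [[-0.881, 0.474, -0.001], [0.474, 0.881, -0.0], [0.0, -0.0, -1.0]]
ft_force: [0.4, 0.3, -0.2]
gripper_width: 0.0848
grip_force: 0.0
```

Run:
```python
from rig import arm, cams, sensors
import cv2,numpy as np
np.set_printoptions(precision=4,suppress=True)
s=cams.snapshot("wrist");np.savez("w1.npz",**s);cv2.imwrite("pics/w1.png",s["img"][:,:,::-1])
print(s["xyz"],s["K"][0],s["rotation"].tolist());print(sensors.get_state()["eef_rot"],sensors.get_state()["qpos"])
```

```text
[0.5363 0.3071 0.3742] [298.5683   0.     320.3227] [[0.47358258505092327, 0.8500500708339709, 0.23050902848184912], [0.8807491082673928, -0.4568562058813394, -0.12475341852590426], [-0.0007371720811136921, 0.26210166772240917, -0.9650399848474955]]
[[-0.8807  0.4738 -0.0003]
 [ 0.4738  0.8807 -0.0001]
 [ 0.0002 -0.0002 -1.    ]] [ 0.2639  0.4503  1.2566 -0.      1.435  -0.8134]
```

View pics/w1.png

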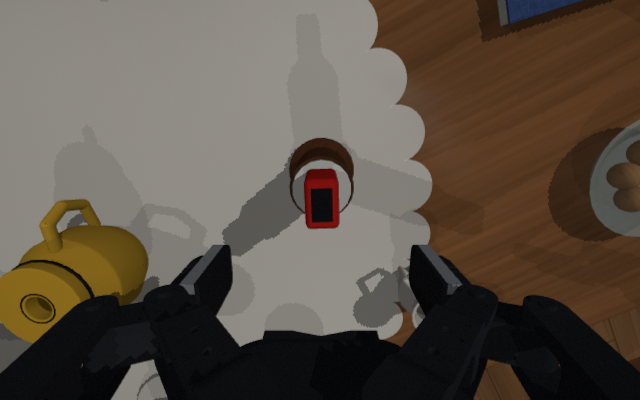

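The wrist view shows the housing's top face at about (321,205), nearly aligned with the jaws. I'll compute the offset and remaining yaw.

Run:
```python
from h import *
import cv2
np.set_printoptions(precision=4,suppress=True)
s=np.load("w1.npz");im=s["img"].astype(int)
m=np.zeros((400,640),np.uint8);sub=im[180:232,300:342]
m[180:232,300:342]=(sub.max(2)<50)
c=max(cv2.findContours(m,0,1)[0],key=cv2.contourArea);r=cv2.minAreaRect(c);print(r)
B=np.array([ray(s,u,v,.16) for u,v in cv2.boxPoints(r)]);print("disp",B.mean(0))
d=np.diff(B,axis=0);print(np.linalg.norm(d,axis=1),np.degrees(np.arctan2(d[:,1],d[:,0])))
R=np.array([[-.8807,.4738],[.4738,.8807]])
print("tool dx,dy",R.T@(B.mean(0)-[.5949,.2756]))
```

```text
((321.2565002441406, 204.93943786621094), (32.56685256958008, 20.573978424072266), 88.02507019042969)
disp [0.5919 0.2778]
[0.0152 0.0253 0.0156] [  63.7698  -25.8073 -116.164 ]
tool dx,dy [0.0037 0.0005]
```

To row units: -0.04 rad is -0.0191.

Emit:
{"op": "step_hand", "data": {"ticks": {"moves":[[0.003, 0, 0.03, -0.0191, 0.085], [0.003, 0, 0.06, -0.0191, 0.085], [0.003, 0, 0.09, -0.0191, 0.085], [0.003, 0, 0.105, -0.0191, 0.085], [0.003, 0, 0.113, -0.0191, 0.085], [0.003, 0, 0.113, -0.0191, 0.085]]}, "grip_force": 30}}

```text
t: 1.65
ee_pos: [0.5913, 0.2766, 0.1163]
eef_rot: [[-0.899, 0.437, -0.004], [0.437, 0.899, -0.001], [0.003, -0.003, -1.0]]
ft_force: [0.0, 0.2, 0.2]
gripper_width: 0.0847
grip_force: 0.0
```

Emit:
{"op": "step_hand", "data": {"ticks": {"moves":[[0, 0, 0, 0, 0.05], [0, 0, 0, 0, 0.035], [0, 0, 0, 0, 0.015], [0, 0, 0, 0, 0.015], [0, 0, 0, 0, 0.015], [0, 0, 0, 0, 0.015], [0, 0, 0, 0, 0.015], [0, 0, 0, 0, 0.015], [0, 0, 0, 0, 0.015], [0, 0, 0, 0, 0.015]]}, "grip_force": 30}}

```text
t: 2.48
ee_pos: [0.593, 0.2777, 0.1195]
eef_rot: [[-0.9, 0.436, 0.002], [0.436, 0.9, 0.001], [-0.002, 0.001, -1.0]]
ft_force: [-0.2, -0.4, 5.1]
gripper_width: 0.0256
grip_force: 30.3
```

Gripped at 25.6 mm. Lifting straight up.

Emit:
{"op": "step_hand", "data": {"ticks": {"moves":[[0, 0, -0.015, 0, 0.015], [0, 0, -0.03, 0, 0.015], [0, 0, -0.05, 0, 0.015], [0, 0, -0.07, 0, 0.015], [0, 0, -0.09, 0, 0.015], [0, 0, -0.11, 0, 0.015], [0, 0, -0.13, 0, 0.015], [0, 0, -0.15, 0, 0.015], [0, 0, -0.165, 0, 0.015], [0, 0, -0.165, 0, 0.015], [0, 0, -0.165, 0, 0.015]]}}}

```text
t: 3.4
ee_pos: [0.5925, 0.2775, 0.2836]
eef_rot: [[-0.9, 0.436, 0.001], [0.436, 0.9, 0.0], [-0.001, 0.001, -1.0]]
ft_force: [-0.8, -0.1, -1.1]
gripper_width: 0.0254
grip_force: 29.6
```

Run:
```python
from rig import arm, cams, sensors
import cv2,numpy as np
a=[]
for n in ["scene","side"]:
    s=cams.snapshot(n);np.savez(f"{n}1.npz",**s);a.append(s["img"][:,:,::-1])
c=[cv2.resize(a[0][40:190,350:550],None,fx=2,fy=2),cv2.resize(a[1][20:170,180:380],None,fx=2,fy=2)]
cv2.imwrite("pics/lift.png",np.hstack(c))
```

```text
(no output)
```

View pics/lift.png

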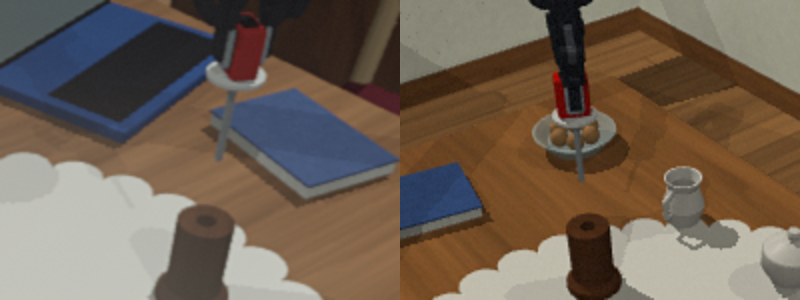

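Held, with the probe clear of the stand. The tip is at about (460,119) in scene and (270,110) in side. Next I'll measure the probe axis relative to the TCP.

Run:
```python
from h import *
np.set_printoptions(precision=4,suppress=True)
print("tip",ray("scene1.npz",350+220/2,40+158/2,.180),ray("side1.npz",180+181/2,20+180/2,.180))
print("probe top",ray("scene1.npz",350+234/2,40+90/2,.266),ray("side1.npz",180+175/2,20+130/2,.262))
R=np.array([[-.9,.436],[.436,.9]])
print(R.T@(np.array([.479,-.2855])-[.5925,.2775]))
```

```text
tip [0.5941 0.2797] [0.5917 0.277 ]
probe top [0.6067 0.2625] [0.5828 0.2618]
[-0.1433 -0.5562]
```

Emit:
{"op": "step_hand", "data": {"ticks": {"moves":[[-0.005, -0.02, 0, 0, 0.015], [-0.013, -0.05, 0, 0, 0.015], [-0.021, -0.08, 0, 0, 0.015], [-0.031, -0.12, 0, 0, 0.015], [-0.041, -0.16, 0, 0, 0.015], [-0.051, -0.2, 0, 0, 0.015], [-0.061, -0.24, 0, 0, 0.015], [-0.072, -0.28, 0, 0, 0.015], [-0.082, -0.32, 0, 0, 0.015], [-0.093, -0.36, 0, 0, 0.015], [-0.103, -0.4, 0, 0, 0.015], [-0.113, -0.44, 0, 0, 0.015]]}}}

```text
t: 4.5
ee_pos: [0.5009, -0.1692, 0.2817]
eef_rot: [[-0.9, 0.436, -0.002], [0.436, 0.9, 0.002], [0.003, 0.0, -1.0]]
ft_force: [1.1, -0.6, -0.0]
gripper_width: 0.0255
grip_force: 29.7
```

Emit:
{"op": "step_hand", "data": {"ticks": {"moves":[[-0.01, -0.04, 0, 0, 0.015], [-0.018, -0.07, 0, 0, 0.015], [-0.024, -0.095, 0, 0, 0.015], [-0.03, -0.116, 0, 0, 0.015], [-0.03, -0.116, 0, 0, 0.015], [-0.03, -0.116, 0, 0, 0.015], [-0.03, -0.116, 0, 0, 0.015], [-0.03, -0.116, 0, 0, 0.015]]}}}

```text
t: 5.17
ee_pos: [0.4789, -0.284, 0.2827]
eef_rot: [[-0.901, 0.435, -0.001], [0.435, 0.901, 0.001], [0.001, 0.001, -1.0]]
ft_force: [0.0, 0.0, -0.4]
gripper_width: 0.0253
grip_force: 29.8
```

Run:
```python
from rig import arm, cams, sensors
import cv2,numpy as np
a=[]
for n in ["scene","side"]:
    s=cams.snapshot(n);np.savez(f"{n}2.npz",**s);a.append(s["img"][:,:,::-1])
c=[cv2.resize(a[0][110:260,80:280],None,fx=2,fy=2),cv2.resize(a[1][190:340,290:490],None,fx=2,fy=2)]
cv2.imwrite("pics/over.png",np.hstack(c)); print(sensors.get_state()["qpos"])
```

```text
[-7.35648708e-01  2.42648122e-01  1.42977342e+00  1.84671155e-04
  1.46965388e+00 -1.85724329e+00]
```

View pics/over.png

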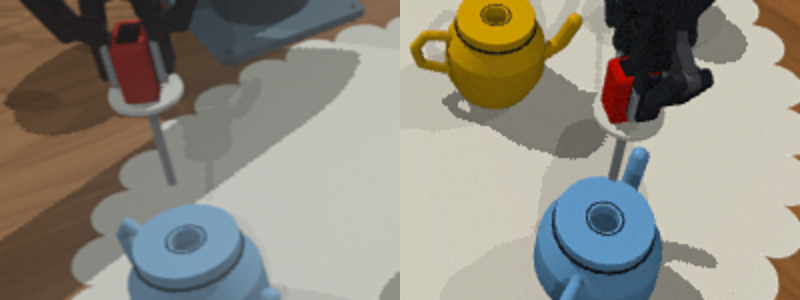

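Over the teapot: the probe tip is at (166,202) in scene and (397,280) in side. I'll check it against the hole.

Run:
```python
from h import *
np.set_printoptions(precision=4,suppress=True)
print("tip",ray("scene2.npz",80+172/2,110+183/2,.178),ray("side2.npz",290+215/2,190+179/2,.178))
print("hole",ray("scene2.npz",80+186/2,110+239/2,.115),ray("side2.npz",290+205/2,190+218/2,.115))
```

```text
tip [ 0.4792 -0.2826] [ 0.4806 -0.2852]
hole [ 0.4795 -0.2845] [ 0.4795 -0.2854]
```

Aligned within about 2 mm. Lowering now, slower near the end.

Emit:
{"op": "step_hand", "data": {"ticks": {"moves":[[0, 0, 0.01, 0, 0.015], [0, 0, 0.022, 0, 0.015], [0, 0, 0.034, 0, 0.015], [0, 0, 0.046, 0, 0.015], [0, 0, 0.058, 0, 0.015], [0, 0, 0.07, 0, 0.015], [0, 0, 0.082, 0, 0.015], [0, 0, 0.094, 0, 0.015], [0, 0, 0.106, 0, 0.015], [0, 0, 0.118, 0, 0.015], [0, 0, 0.126, 0, 0.015], [0, 0, 0.13, 0, 0.015]]}}}

```text
t: 6.27
ee_pos: [0.4783, -0.2842, 0.1516]
eef_rot: [[-0.9, 0.435, -0.002], [0.435, 0.9, 0.002], [0.002, 0.001, -1.0]]
ft_force: [-0.3, -0.0, -0.9]
gripper_width: 0.0259
grip_force: 29.8
```

Emit:
{"op": "step_hand", "data": {"ticks": {"moves":[[0, 0, 0.005, 0, 0.015], [0, 0, 0.01, 0, 0.015], [0, 0, 0.014, 0, 0.015], [0, 0, 0.017, 0, 0.015], [0, 0, 0.019, 0, 0.015], [0, 0, 0.019, 0, 0.015], [0, 0, 0.019, 0, 0.015], [0, 0, 0.019, 0, 0.015]]}}}

```text
t: 6.93
ee_pos: [0.479, -0.2855, 0.1346]
eef_rot: [[-0.9, 0.436, 0.0], [0.436, 0.9, -0.0], [-0.001, -0.0, -1.0]]
ft_force: [0.4, 0.6, -0.4]
gripper_width: 0.0256
grip_force: 29.8
```

Expected contact is at a TCP height of about 0.130. I'll go on in small steps until the force rises.

Emit:
{"op": "step_hand", "data": {"ticks": {"moves":[[0, 0, 0.001, 0, 0.015], [0, 0, 0.002, 0, 0.015], [0, 0, 0.003, 0, 0.015], [0, 0, 0.003, 0, 0.015], [0, 0, 0.003, 0, 0.015], [0, 0, 0.003, 0, 0.015]]}}}

```text
t: 7.43
ee_pos: [0.4788, -0.2853, 0.1313]
eef_rot: [[-0.9, 0.436, -0.0], [0.436, 0.9, 0.0], [0.0, 0.0, -1.0]]
ft_force: [0.0, 0.4, -0.4]
gripper_width: 0.0258
grip_force: 29.8
```

Emit:
{"op": "step_hand", "data": {"ticks": {"moves":[[0, 0, 0.001, 0, 0.015], [0, 0, 0.001, 0, 0.015], [0, 0, 0.001, 0, 0.015], [0, 0, 0.001, 0, 0.015]]}}}

```text
t: 7.77
ee_pos: [0.4788, -0.2853, 0.1303]
eef_rot: [[-0.9, 0.436, -0.0], [0.436, 0.9, 0.0], [0.0, 0.0, -1.0]]
ft_force: [-0.3, -0.4, -0.8]
gripper_width: 0.0257
grip_force: 29.8
```

Emit:
{"op": "step_hand", "data": {"ticks": {"moves":[[0, 0, 0.001, 0, 0.015], [0, 0, 0.001, 0, 0.015], [0, 0, 0.001, 0, 0.015], [0, 0, 0.001, 0, 0.015]]}, "only": "ee_pos|ft"}}

```text
ee_pos: [0.479, -0.2855, 0.1295]
ft_force: [-0.4, 0.2, 1.5]
```

Emit:
{"op": "step_hand", "data": {"ticks": {"moves":[[0, 0, 0.001, 0, 0.015], [0, 0, 0.001, 0, 0.015], [0, 0, 0.001, 0, 0.015], [0, 0, 0.001, 0, 0.015]]}, "only": "ee_pos|ft"}}

```text
ee_pos: [0.479, -0.2855, 0.1295]
ft_force: [-2.7, 1.1, 8.8]
```

Contact: 8.8 N upward, and the TCP has stopped descending at 0.1295. Releasing.

Emit:
{"op": "step_hand", "data": {"ticks": {"moves":[[0, 0, 0, 0, 0.03], [0, 0, 0, 0, 0.04], [0, 0, 0, 0, 0.06], [0, 0, 0, 0, 0.07], [0, 0, 0, 0, 0.07], [0, 0, 0, 0, 0.07], [0, 0, 0, 0, 0.07], [0, 0, 0, 0, 0.07]]}}}

```text
t: 9.1
ee_pos: [0.4788, -0.2853, 0.1282]
eef_rot: [[-0.9, 0.436, -0.0], [0.436, 0.9, 0.0], [0.0, 0.0, -1.0]]
ft_force: [-0.2, 0.3, 0.6]
gripper_width: 0.0703
grip_force: 0.0
```

Emit:
{"op": "step_hand", "data": {"ticks": {"moves":[[0, 0, -0.01, 0, 0.07], [0, 0, -0.03, 0, 0.07], [0, 0, -0.05, 0, 0.07], [0, 0, -0.08, 0, 0.07], [0, 0, -0.11, 0, 0.07], [0, 0, -0.14, 0, 0.07], [0, 0, -0.15, 0, 0.07], [0, 0, -0.15, 0, 0.07], [0, 0, -0.15, 0, 0.07]]}}}

```text
t: 9.85
ee_pos: [0.4788, -0.2853, 0.2784]
eef_rot: [[-0.9, 0.436, 0.001], [0.436, 0.9, -0.0], [-0.001, -0.0, -1.0]]
ft_force: [-0.6, -0.2, -0.8]
gripper_width: 0.0702
grip_force: 0.0
```

Run:
```python
from rig import arm, cams, sensors
import cv2,numpy as np
a=[]
for n in ["scene","side"]:
    s=cams.snapshot(n);np.savez(f"{n}3.npz",**s);a.append(s["img"][:,:,::-1])
c=[cv2.resize(a[0][150:300,80:280],None,fx=2,fy=2),cv2.resize(a[1][220:370,290:490],None,fx=2,fy=2)]
cv2.imwrite("pics/end.png",np.hstack(c))
```

```text
(no output)
```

View pics/end.png

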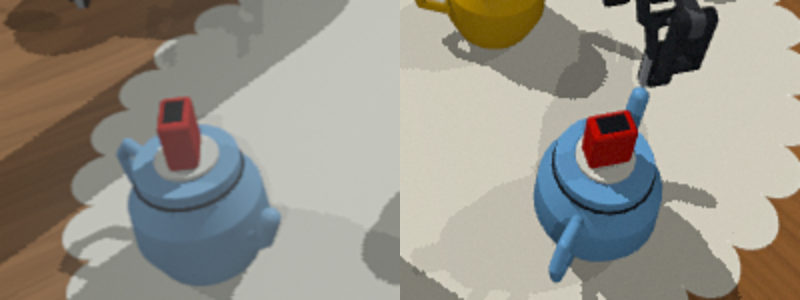

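The thermometer stands upright with its collar flat on the blue lid, at about (173,228) in scene and (394,304) in side. The teapot has not moved and the gripper is clear, so I'm handing in.

```bash
python3 -c "
from rig import arm, cams, sensors
print(arm.close_job())"
```

```text
the job is handed in; nothing more can be done
None
```

The thermometer stands upright and released in the blue teapot's lid hole, lowered by hand until its collar touched the lid; the teapot stayed in place, the coffee pot was not touched, and the job was handed in after about 10 s on the robot's clock (no verdict was returned).

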